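# Key the knurled collar onto the connector test box and hold it home

### The arm

A 7-joint arm with a two-finger parallel gripper is mounted at the origin on the work surface. World frame = base frame: x ahead of the robot, y to its left, z up, the work surface at z = 0. Lengths are in m, angles in rad, forces in N, time in s.
With the tool pointing down it reaches from about 0.35 to 0.9 m from the base axis. Payload 8.1 kg.
Tool frame: the origin (TCP) lies on the centre line of the jaws, within the pads' length; the fingertips stand 19 mm ahead of it and the grasp point (between the pads) is the TCP; z points along the fingers, y is the direction in which the jaws open and shut (so a half turn about z gives the same grasp; the last joint's range is limited). The gripper opens to 92 mm and grips with 3 to 60 N. Pads are 19 mm wide; open, the fingers measure 130 mm over their backs; the gripper's body (75 mm by 190 mm) begins 47 mm behind the grasp point.
Start: joints at [-1.206, 0.434, 0.025, 1.573, -0.012, 1.134, -0.075], TCP at [0.282, 0.558, 0.246] pointing down, gripper open.
Joint ranges: [-2.62, 2.62], [-0.44, 2.09], [-1.27, 1.32], [0.08, 2.57], [-1.32, 4.46], [0.12, 2], [-2.74, 2.74]. Speed limits (rad/s): [2.22, 2.22, 3.01, 3.01, 3.14, 3.14, 3.14].

### API

Orientations are given as a rotation vector (axis times angle).
In Python, from cell import monitor, imaging, workorder, outline_of gives the robot as it stands.
- The arm moves only by the tool move_arm, never from a script. Its argument "series" is a list of rows, each a list of 6 numbers: the shift along the world's x, y, z in cm, then the turn, a rotation vector about the world's x, y, z in degrees. A call has 1 to 8 rows; each row shifts and turns the commanded pose from where the row before left it; what a row does not reach is not made up. A row lasts 1/10 s, in which the tool goes at most 50 mm and 8.59 degrees, less where a joint would pass 70% of its speed; a pose out of reach is approached as far as the arm can. A call with a gripper value outside its range is refused whole. "grip" is the opening, from 0 (shut) to 1 (fully open), set as the call begins (left out, the last holds). The fingers move at their own pace and stop on an object; "force" is the grip in N (left out, the last holds). Time passes only in rows, so rows that do not move let the fingers close. It gives the time, the measured TCP pose, the force and the opening at its end, in the units of the state.
- monitor.observe(): the state, without advancing time (a new reading comes with each control period).
- imaging.get_image(name): name is "side" or "top" or "wrist"; returns a dict with "color" (400x640x3 uint8, red, green, blue), "fx", "fy", "cx", "cy" (pixels), "rvec" (rotation vector, rad) and "tvec" (3), from world to camera coordinates, as OpenCV has them; the wrist camera has in their place "mount" (4x4, takes a point from camera to tool coordinates, whose origin is the TCP and whose axes are the flange's). Camera axes: x right, y down, z forward; pixel columns grow to the right and rows downward; lengths in m; the calibration is good to about 2 mm. The wrist camera is an equidistant fisheye: a pixel r from the principal point sees the ray r / f radians off the axis. A picture is of the moment at which its call begins: read the wrist's pose just before it. There is no depth.
- workorder.sign_off(): hands the job in, once; it reports no verdict.
Trained networks look in the newest picture that a camera, given by its name, has taken for a name from the list of things; names that differ only in an ending like _2 or _b are one class to them, and where a whole thing is asked for, a point or a joint stands for the part that bears it (a point fixed in the world has none). Each returns a list of dicts, best first, with "p" (0 to 1); they miss things now and then, are a little off and sometimes report something else, mostly with a low value. They report only what shows in the picture. A call takes as long as a camera call. They do not tell look-alikes from the thing itself.
- outline_of(camera, thing): "mask" (400x640 bool, what is visible of it) and "rect" ([left, top, width, height] in pixels, round what is visible of it).
The state is a dict: "clock": time; "joints": joint angles; "dq": joint speeds; "joint_efforts": joint torques, N m; "position": TCP position; "ee_rot": TCP orientation; "force": force on the tool from outside, world axes, zero at the start; "ft_torque": the same for the moment, N m; "width": opening from 0.0 (shut) to 1.0 (fully open).
Only numpy, scipy, OpenCV 4.12 (cv2) and the standard library are available. Lean on these libraries where they do the work, as an engineer would, in place of code of your own. Each camera call takes 0.05 s, during which the arm holds its last target. There are 200 camera calls.

### The job

Take the dust cover off the connector on the test box and stand it upright on the bench beside the box. Then turn the knurled collar underneath until its hidden keyways drop over the pins, push it fully home against its spring, and finish while still holding it pushed home: do not let go. Leave the small-parts bin, the connector shell and the bobbin where they are.

Things in the scene. Friction and masses are not known exactly. Their poses are not given: they have to be found in the camera images.
- testbox: Fixed grey test box, 150 x 150 x 50 mm high, standing on the bench; origin at the centre of its underside, z up. The round connector is in the middle of its top face. It cannot move.
- seat (a point): Point on the connector's vertical axis, 56 mm above the bench: centre of the upper face of its fixed round flange (56 mm diameter, 6 mm high, on the box top). When fully home the collar's lower rim rests on this flange.
- boss_top (a point): Top centre of the connector's fixed boss (33.6 mm diameter, 18 mm high above the flange), 74 mm above the bench. From the boss stick out three level radial pins, 6 mm thick, 120 degrees apart, their tops 10 mm above the flange. Their directions are unknown and covered by the collar. A spring plunger stands out of the boss.
- collar: Loose knurled metal collar, 52 mm outside diameter, 34 mm high, about 120 g, blind top; origin at the centre of its underside, z up. Inside, three hidden keyways 9.5 mm wide, 120 degrees apart. It starts under the dust cover, on the boss, resting level on top of the pins, underside 10 mm above the seat. A clockwise turn (seen from above) of 30 to 70 degrees brings the keyways over the pins.
- collar_top (a point): Centre of the collar's top face, 34 mm above its underside. Once over the pins (play 5 degrees either way) the collar, if free, drops 5 mm on to the spring plunger; a push of about 3 N growing to 7 N moves it the last 5 mm until its rim meets the flange. Let go, it springs up 5 mm again. It may be gripped across its outside anywhere round.
- cover: Loose black plastic dust cover, an upside-down cup of 71 mm outside diameter (65 mm inside), 59 mm high, about 80 g, with a round grip knob 24 mm in diameter and 26 mm tall in the middle of its top (85 mm in all). Origin at the centre of its lower rim, z up. It starts on the box top (rim 50 mm above the bench) round the collar; lift it 55 mm straight up to clear.
- partsbin: Loose blue open small-parts bin, 90 x 70 x 45 mm high, origin at the centre of its underside; bystander, not to be moved.
- shell: Loose turned steel connector shell standing upright, 40 mm diameter, 54 mm high, origin at the centre of its underside; bystander, not to be moved.
- bobbin: Loose white empty bobbin standing on its flange, 56 mm diameter, 40 mm high, origin at the centre of its underside; bystander, not to be moved.
Things that resemble listed ones, but are neither listed nor needed, are in the scene too. There is more than one size of the cover; the one meant has the size given above.

How it is judged:
On the way, in this order (a step that is already met when the one before it is completed fails the run):
1. the dust cover stands upright on the bench, off the box (height (world z) of cover between -0.004 and 0.006 m and angle between cover's own z axis and vertical below 0.1 rad and linear speed of cover below 0.03 m/s), for 0.2 s.
2. the collar's keyways have dropped over the pins (z of collar in the frame of seat below 0.0075 m and horizontal distance between collar and seat below 0.004 m and angle between collar's own z axis and vertical below 0.08 rad), for 0.1 s.
At the end, for the whole second after the job is handed in: The dust cover stands upright (within 0.1 rad) and still on the bench; the collar is keyed over the pins, level, centred within 4 mm, with its rim no more than 2 mm above the flange, and the robot is holding it there (more than 2 N of contact) (all of step 1 and z of collar in the frame of seat below 0.002 m and horizontal distance between collar and seat below 0.004 m and angle between collar's own z axis and vertical below 0.06 rad and linear speed of collar below 0.02 m/s and contact force between any of the fingers, the arm and collar above 2 N); the arm keeps its last pose, push and grip.
It fails at once if the parts bin is shifted more than 20 mm (distance of partsbin from where it was at the start of the episode above 0.02 m).
It fails at once if the connector shell is shifted more than 20 mm (distance of shell from where it was at the start of the episode above 0.02 m).
It fails at once if the bobbin is shifted more than 20 mm (distance of bobbin from where it was at the start of the episode above 0.02 m).
It also fails if it takes over 51 s, if anything falls off the work surface, if the arm or the gripper's body presses on something with over 40 N, if the wrist force passes 120 N, or if a joint passes its speed limit or range.

## Working session

There is one attempt and no reset: what is moved stays moved. The work goes in short steps, Python scripts to look and compute and a tool call to move; the robot and the scene stay as the last step left them, time stands still between calls to the robot, and variables do not carry over. Pictures are saved under pics/ and viewed, about 8 in all and at most 12, crops included, and the job is handed in when it is done.

Besides the shell and the picture viewer there is one more tool, called by a JSON object that holds its "fn" and its "kwargs". move_arm: Moves the arm, as the interface text tells. Its arguments: {"type":"object","properties":{"series":{"type":"array"},"grip":{"type":"number"},"force":{"type":"number"}},"required":["series"]}

```bash
ls; mkdir -p pics; python3 - <<'E'
from cell import monitor, imaging, outline_of
import cv2
s=monitor.observe(); print({k:s[k] for k in('clock','position','ee_rot','force','width')})
ims=[]
for c in('side','top'):
    im=imaging.get_image(c); print(c,im['fx'],im['fy'],im['cx'],im['cy'],im['rvec'],im['tvec'])
    cv2.imwrite(f'pics/{c}0.png',im['color'][:,:,::-1])
    for t in('testbox','cover','partsbin','shell','bobbin','collar'):
        print(c,t,[(round(d['p'],2),d['rect']) for d in outline_of(c,t)])
E
```

```text
pics
{'clock': 0.0, 'position': array([0.28165946, 0.55740324, 0.24493668]), 'ee_rot': array([-7.28221262e-01, -3.05580814e+00,  2.44765264e-03]), 'force': array([-0.41075641, -0.26062432, -0.31660244]), 'width': 0.9958305815017074}
side 385.8240823491463 385.8240823491463 321.61444648865864 206.1893936539533 [ 2.03216458 -0.83690878  0.47750717] [-0.39455614  0.31064097  0.50869321]
side testbox [(0.9, [296.6, 221.5, 99.9, 76.6])]
side cover [(0.96, [330.3, 201.6, 36.9, 49.4]), (0.82, [257.7, 250.8, 62.7, 73.5]), (0.66, [371.1, 178.6, 43.1, 57.2])]
side partsbin [(0.65, [309.9, 185.4, 33.1, 27.3])]
side shell []
side bobbin [(0.83, [239.7, 229.0, 25.9, 16.0]), (0.16, [296.0, 222.2, 103.1, 74.6])]
side collar []
top 431.78891871183737 431.78891871183737 315.84888264012494 196.1877129018736 [ 2.13039955 -2.18320979  0.1135524 ] [0.05658157 0.59112899 0.88224065]
top testbox [(0.4, [261.9, 235.8, 26.7, 26.6])]
top cover [(0.96, [329.1, 90.5, 51.3, 57.2]), (0.84, [346.6, 258.6, 53.6, 55.3]), (0.56, [347.7, 182.9, 37.5, 38.2])]
top partsbin [(0.73, [256.9, 128.2, 53.5, 54.6])]
top shell [(0.63, [437.7, 145.5, 22.3, 20.0])]
top bobbin [(0.83, [264.9, 236.2, 23.0, 28.8])]
top collar []
```

View pics/side0.png

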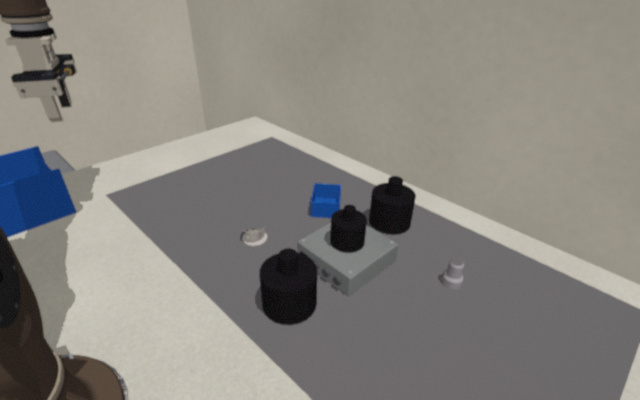

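View pics/top0.png

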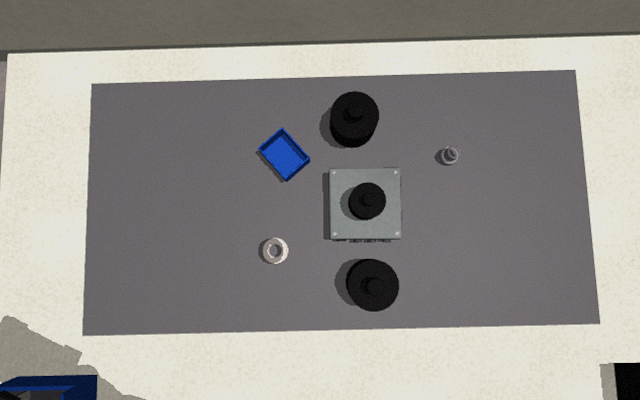

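The top view shows the box at about (365,203) px with the correct cover on it at (366,201). The two larger covers are look-alikes at (354,119) and (373,285). The bin is at (284,155), the shell at (449,155) and the bobbin at (275,250).

```bash
cat > h.py <<'E'
import numpy as np, cv2
from scipy.spatial.transform import Rotation as R
def at_z(im,u,v,z):
    M=R.from_rotvec(im['rvec']).as_matrix(); o=-M.T@im['tvec']
    d=M.T@np.array([(u-im['cx'])/im['fx'],(v-im['cy'])/im['fy'],1]); return o+d*(z-o[2])/d[2]
def px(im,P):
    K=np.array([[im['fx'],0,im['cx']],[0,im['fy'],im['cy']],[0,0,1]])
    return cv2.projectPoints(np.atleast_2d(P).astype(float),np.array(im['rvec']),np.array(im['tvec']),K,None)[0][:,0]
def wrist_pt(im,s,u,v,z):
    # fisheye pixel -> world point at height z
    x,y=u-im['cx'],v-im['cy']; r=np.hypot(x,y)+1e-9; th=r/im['fx']
    d=np.array([x/r*np.sin(th),y/r*np.sin(th),np.cos(th)])
    T=np.eye(4); T[:3,:3]=R.from_rotvec(s['ee_rot']).as_matrix(); T[:3,3]=s['position']
    T=T@im['mount']; d=T[:3,:3]@d; o=T[:3,3]; return o+d*(z-o[2])/d[2]
E
python3 - <<'E'
from h import *; from cell import imaging,outline_of,monitor
im=imaging.get_image('top'); sd=imaging.get_image('side')
for n,u,v,z in[('knob',366,201,.135),('box c1',332,171,.05),('c2',397,170,.05),('c3',398,235,.05),('c4',334,236,.05),('bigA knob',354,112,.15),('bigB knob',374,286,.15),('bin',284,155,.02),('shell',449,155,.05),('bob',275,250,.04),('mat',330,240,.05)]: print(n,at_z(im,u,v,z).round(3))
g=[(c) for c in outline_of('top','cover')]
for d in g:
    ys,xs=np.nonzero(d['mask']); print(d['rect'],xs.mean(),ys.mean())
print('knob side', at_z(sd,349,208,.135).round(3))
s=monitor.observe(); print(R.from_rotvec(s['ee_rot']).as_matrix().round(3),s['clock'])
E
```

```text
knob [ 0.569 -0.053  0.135]
box c1 [0.643 0.007 0.05 ]
c2 [ 0.642 -0.129  0.05 ]
c3 [ 0.506 -0.125  0.05 ]
c4 [0.507 0.006 0.05 ]
bigA knob [ 0.738 -0.035  0.15 ]
bigB knob [ 0.413 -0.06   0.15 ]
bin [0.686 0.11  0.02 ]
shell [ 0.671 -0.24   0.05 ]
bob [0.481 0.13  0.04 ]
mat [0.499 0.015 0.05 ]
[348.4, 186.2, 40.0, 36.6] 366.24355555555553 201.08533333333332
[347.5, 259.4, 53.2, 50.7] 371.5604606525912 284.92130518234165
[437.5, 147.5, 21.5, 18.9] 447.16064257028114 157.0
knob side [ 0.573 -0.06   0.135]
[[-0.893  0.451  0.   ]
 [ 0.451  0.893  0.   ]
 [-0.     0.    -1.   ]] 0.85
```

{"fn": "move_arm", "kwargs": {"series": [[1.8, -3.8, 0, 0, 0, 0], [1.8, -3.8, 0, 0, 0, 0], [1.8, -3.8, 0, 0, 0, 0], [1.8, -3.8, 0, 0, 0, 0], [1.8, -3.8, 0, 0, 0, 0], [1.8, -3.8, 0, 0, 0, 0], [1.8, -3.8, 0, 0, 0, 0], [1.8, -3.8, 0, 0, 0, 0]]}}

```text
clock: 1.65
position: [0.4264, 0.2523, 0.246]
ee_rot: [0.728, 3.056, 0.001]
force: [1.1, 0.1, 0.5]
width: 1.0
```

{"fn": "move_arm", "kwargs": {"series": [[1.8, -3.8, 0, 0, 0, 0], [1.8, -3.8, 0, 0, 0, 0], [1.8, -3.8, 0, 0, 0, 0], [1.8, -3.8, 0, 0, 0, 0], [1.8, -3.8, 0, 0, 0, 0], [1.8, -3.8, 0, 0, 0, 0], [1.8, -3.8, 0, 0, 0, 0], [0, 0, 0, 0, 0, 0]]}}

```text
clock: 2.45
position: [0.5535, -0.0189, 0.2461]
ee_rot: [0.74, 3.051, -0.004]
force: [0.1, -0.3, -0.6]
width: 1.001
```

```bash
python3 - <<'E'
from h import *; from cell import imaging,outline_of,monitor
s=monitor.observe(); im=imaging.get_image('wrist'); print(s['joints'].round(3) if hasattr(s['joints'],'round') else s['joints'],s['position'],{k:im[k] for k in im if k!='color'})
a=im['color'][:,:,::-1].copy()
for t in('cover','testbox'):
  for d in outline_of('wrist',t):
    m=d['mask']; ys,xs=np.nonzero(m); print(t,d['p'],d['rect'],xs.mean(),ys.mean())
cv2.imwrite('pics/w1.png',a)
E
```

```text
[-0.296  0.319  0.304  1.769 -0.104  1.067  1.139] [ 0.55346196 -0.01888688  0.2460549 ] {'fx': 309.70691628693146, 'fy': 309.70691628693146, 'cx': 316.5442689024323, 'cy': 202.49669790921428, 'mount': array([[-2.11253461e-04, -9.67034868e-01, -2.54643909e-01,
         6.78071151e-02],
       [ 9.99999849e-01, -7.49692930e-05, -5.44900167e-04,
        -3.08572565e-04],
       [ 5.07846987e-04, -2.54643986e-01,  9.67034737e-01,
        -1.38207178e-01],
       [ 0.00000000e+00,  0.00000000e+00,  0.00000000e+00,
         1.00000000e+00]])}
cover 0.87 [333.6, 281.9, 67.8, 27.9] 366.17041800643085 298.2173633440514
cover 0.64 [163.1, 37.2, 108.1, 100.5] 216.3452320244773 89.44084650688424
cover 0.62 [254.0, 187.6, 74.5, 72.8] 291.9541057367829 224.81732283464567
testbox 0.68 [209.7, 128.8, 164.2, 165.6] 296.9645496305173 194.01308168564012
```

View pics/w1.png

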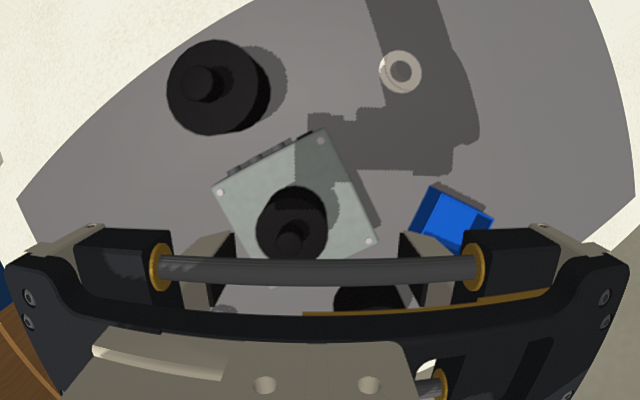

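The wrist view shows the cover on the box with its knob top at about (289,238) px. The larger cover is at upper left and the bin at right.

```bash
python3 - <<'E'
from h import *; from cell import imaging,outline_of,monitor
s=monitor.observe(); im=imaging.get_image('wrist')
c=im['color']; g=cv2.resize(c[175:275,235:345],None,fx=6,fy=6,interpolation=cv2.INTER_CUBIC)
cv2.imwrite('pics/w1c.png',cv2.convertScaleAbs(g[:,:,::-1],alpha=2.5,beta=0))
for n,u,v,z in[('knob',289,239,.135),('cover top',291,225,.109),('s1',220,192,.05),('s2',321,141,.05),('s3',369,241,.05)]: print(n,wrist_pt(im,s,u,v,z).round(4))
E
```

```text
knob [ 0.5677 -0.047   0.135 ]
cover top [ 0.5641 -0.0454  0.109 ]
s1 [ 0.5085 -0.1139  0.05  ]
s2 [0.5106 0.0139 0.05  ]
s3 [0.6385 0.0126 0.05  ]
```

View pics/w1c.png

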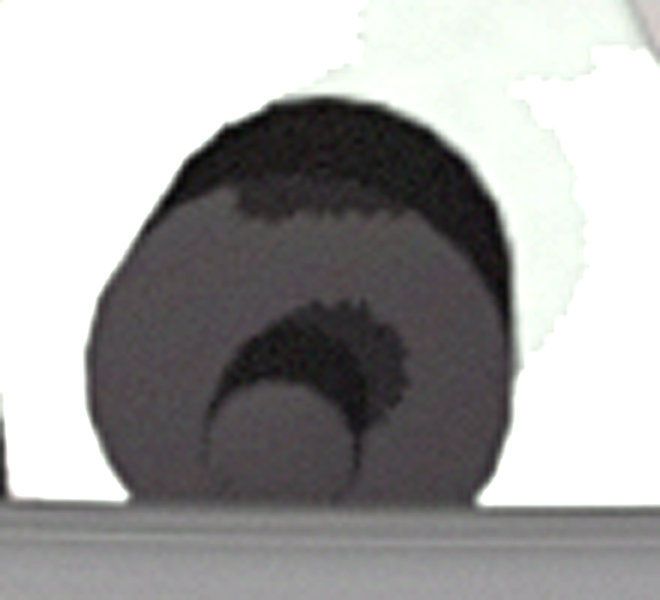

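In the enlarged crop the knob top is centred at about (282,250.4) full-picture px, and the cover's top disc at about (285.2,241.8).

```bash
python3 - <<'E'
from h import *; from cell import imaging,outline_of,monitor
s=monitor.observe(); im=imaging.get_image('wrist'); t=imaging.get_image('top')
for n,u,v,z in[('knob',282,250.4,.135),('cover top',285.2,241.8,.109),('left',250,241.8,.109),('right',320.3,241.8,.109)]: print(n,wrist_pt(im,s,u,v,z).round(4))
print(px(t,[[.574,-.055,.135],[.574,-.055,.109],[.574,-.055,.05]]))
E
```

```text
knob [ 0.5744 -0.0569  0.135 ]
cover top [ 0.5766 -0.0577  0.109 ]
left [ 0.5615 -0.0887  0.109 ]
right [ 0.5916 -0.0276  0.109 ]
[[366.94152083 198.41851628]
 [365.52796493 199.88983214]
 [362.62174467 202.91480481]]
```

{"fn": "move_arm", "kwargs": {"series": [[2.1, -3.8, 0, 0, 0, 0], [0, 0, -4, 0, 0, 0], [0, 0, -4, 0, 0, 0], [0, 0, -2, 0, 0, 0], [0, 0, 0, 0, 0, 0]]}}

```text
clock: 3.25
position: [0.5707, -0.0487, 0.143]
ee_rot: [-0.724, -3.051, 0.002]
force: [0.6, -0.7, 0.5]
width: 0.999
```

{"fn": "move_arm", "kwargs": {"series": [[0.4, -0.8, 0, 0, 0, 0], [0, 0, -1.2, 0, 0, 0], [0, 0, 0, 0, 0, 0]]}}

```text
clock: 3.55
position: [0.577, -0.0583, 0.1336]
ee_rot: [0.729, 3.056, 0.0]
force: [0.5, -0.5, 0.3]
width: 1.0
```

{"fn": "move_arm", "kwargs": {"series": [[0, 0, 0, 0, 0, 0], [0, 0, 0, 0, 0, 0], [0, 0, 0, 0, 0, 0], [0, 0, 0, 0, 0, 0], [0, 0, 0, 0, 0, 0], [0, 0, 0, 0, 0, 0]], "grip": 0, "force": 20}}

```text
clock: 4.15
position: [0.5769, -0.0581, 0.1338]
ee_rot: [0.728, 3.056, 0.0]
force: [-0.5, 0.8, -0.5]
width: 0.529
```

{"fn": "move_arm", "kwargs": {"series": [[0, 0, 0, 0, 0, 0], [0, 0, 0, 0, 0, 0], [0, 0, 0, 0, 0, 0], [0, 0, 0, 0, 0, 0], [0, 0, 0, 0, 0, 0], [0, 0, 0, 0, 0, 0]]}}

```text
clock: 4.75
position: [0.5768, -0.0581, 0.1337]
ee_rot: [-0.728, -3.056, -0.0]
force: [0.2, 0.0, -1.8]
width: 0.254
```

{"fn": "move_arm", "kwargs": {"series": [[0, 0, 1, 0, 0, 0], [0, 0, 1.5, 0, 0, 0], [0, 0, 1.5, 0, 0, 0], [0, 0, 1.5, 0, 0, 0], [0, 0, 1.5, 0, 0, 0], [0, 0, 1, 0, 0, 0], [0, 0, 0, 0, 0, 0]]}}

```text
clock: 5.45
position: [0.5777, -0.0583, 0.2155]
ee_rot: [0.728, 3.053, 0.001]
force: [0.4, -0.5, -1.0]
width: 0.257
```

{"fn": "move_arm", "kwargs": {"series": [[-0.6, -3, 0, 0, 0, 0], [-0.6, -3, 0, 0, 0, 0], [-0.6, -3, 0, 0, 0, 0], [-0.6, -3, 0, 0, 0, 0], [-0.6, -3, 0, 0, 0, 0], [-0.6, -3, 0, 0, 0, 0], [0, 0, 0, 0, 0, 0]]}}

```text
clock: 6.15
position: [0.5386, -0.2435, 0.2134]
ee_rot: [-0.738, -3.053, 0.005]
force: [-0.0, 0.9, -1.5]
width: 0.256
```

```bash
python3 - <<'E'
from h import *; from cell import imaging,monitor
s=monitor.observe(); print(s['position'],s['force'],s['width'])
a=imaging.get_image('side')['color']; b=imaging.get_image('top')['color']
o=np.vstack([cv2.resize(a[130:330,230:530],(600,400)),cv2.resize(b[100:300,300:600],(300,200)).repeat(2,1)[:,:600]])
cv2.imwrite('pics/m2.png',o[:,:,::-1])
E
```

```text
[ 0.53861364 -0.2435423   0.21335187] [-0.02795682  0.89142978 -1.52751429] 0.2558454675504463
```

View pics/m2.png

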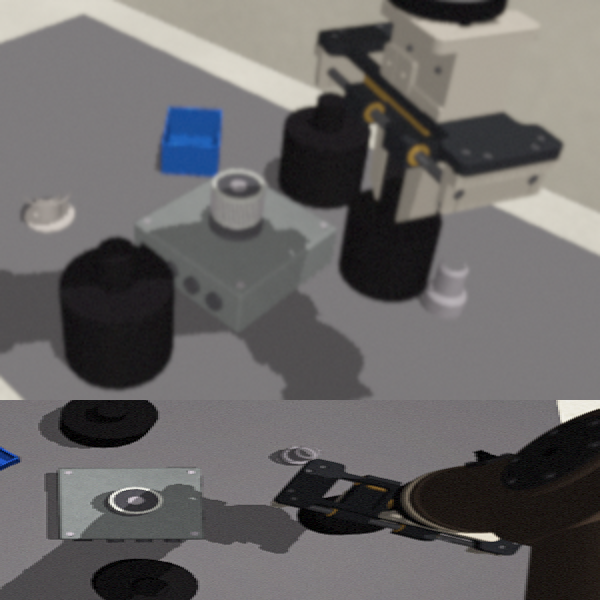

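The cover is held upright in the gripper beside the box, clear of the shell. The collar is uncovered on the boss.

{"fn": "move_arm", "kwargs": {"series": [[0, 0, -3, 0, 0, 0], [0, 0, -3, 0, 0, 0], [0, 0, -3, 0, 0, 0], [0, 0, -2, 0, 0, 0], [0, 0, -1, 0, 0, 0], [0, 0, 0, 0, 0, 0]]}}

```text
clock: 6.85
position: [0.5404, -0.2367, 0.0924]
ee_rot: [-0.726, -3.054, -0.001]
force: [0.4, -0.8, 0.3]
width: 0.253
```

{"fn": "move_arm", "kwargs": {"series": [[0, 0, -0.4, 0, 0, 0], [0, 0, -0.3, 0, 0, 0], [0, 0, -0.1, 0, 0, 0], [0, 0, 0, 0, 0, 0]]}}

```text
clock: 7.25
position: [0.5411, -0.2382, 0.0861]
ee_rot: [0.728, 3.055, 0.0]
force: [-0.3, -0.7, 0.1]
width: 0.252
```

{"fn": "move_arm", "kwargs": {"series": [[0, 0, -0.2, 0, 0, 0], [0, 0, -0.1, 0, 0, 0], [0, 0, 0, 0, 0, 0]]}}

```text
clock: 7.55
position: [0.5411, -0.2387, 0.0833]
ee_rot: [0.729, 3.055, -0.0]
force: [-0.6, -0.9, 4.1]
width: 0.253
```

{"fn": "move_arm", "kwargs": {"series": [[0, 0, 0, 0, 0, 0], [0, 0, 0, 0, 0, 0], [0, 0, 0, 0, 0, 0], [0, 0, 0, 0, 0, 0], [0, 0, 0, 0, 0, 0], [0, 0, 2, 0, 0, 0], [0, 0, 4, 0, 0, 0], [0, 0, 4, 0, 0, 0]], "grip": 1}}

```text
clock: 8.35
position: [0.5402, -0.238, 0.1833]
ee_rot: [-0.728, -3.054, 0.0]
force: [0.4, 1.1, -0.7]
width: 0.9
```

{"fn": "move_arm", "kwargs": {"series": [[0, 0, 3, 0, 0, 0], [0.5, 4, 0, 0, 0, 0], [0.5, 4, 0, 0, 0, 0], [0, 0, 0, 0, 0, 0], [0, 0, 0, 0, 0, 0]]}}

```text
clock: 8.85
position: [0.551, -0.157, 0.2127]
ee_rot: [-0.724, -3.057, -0.0]
force: [-0.2, -0.5, -0.2]
width: 0.998
```

```bash
python3 - <<'E'
from h import *; from cell import imaging,monitor
s=monitor.observe(); print(s['clock'],s['position'],np.round(s['joints'],2),s['width'])
im=imaging.get_image('wrist'); w=im['color']
# collar top predicted at .575,-.057,.100; view picture
a=imaging.get_image('side')['color']
o=np.vstack([w[:400], np.hstack([a[150:350,230:550], a[150:350,230:550]*0])])
cv2.imwrite('pics/m3.png',o[:,:,::-1])
E
```

```text
8.85 [ 0.55097522 -0.15698778  0.21270338] [-0.06  0.39  0.34  1.77 -0.15  1.01  1.44] 0.9976759969952919
```

View pics/m3.png

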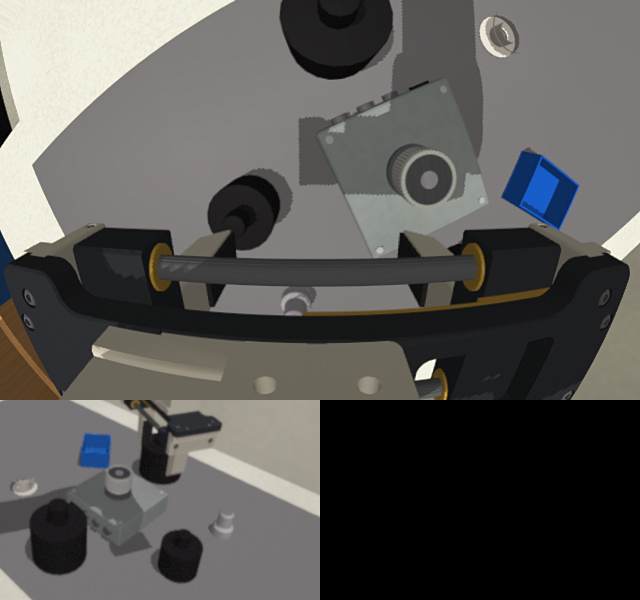

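The cover stands on the bench. In the wrist view the collar's top is centred at about (429,180) px, with box screws at (329,140), (445,88), (483,200) and (380,250).

```bash
python3 - <<'E'
from h import *; from cell import imaging,monitor
s=monitor.observe(); im=imaging.get_image('wrist'); 
g=cv2.GaussianBlur(cv2.cvtColor(im['color'],cv2.COLOR_RGB2GRAY),(3,3),0)
roi=g[135:225,380:480]
m=((roi<75)*255).astype(np.uint8)
n,l,st,ce=cv2.connectedComponentsWithStats(m)
for i in range(1,n):
    if st[i][4]>100: print(st[i],ce[i]+[380,135],wrist_pt(im,s,*(ce[i]+[380,135]),.1).round(4))
c=wrist_pt(im,s,429,180,.1); print('collar',c.round(4),'side', (wrist_pt(im,s,458,180,.1)-c).round(4))
print('screws',[wrist_pt(im,s,u,v,.05).round(4)[:2] for u,v in((329,140),(445,88),(483,200),(380,250))])
print(np.mean([wrist_pt(im,s,u,v,.05) for u,v in((329,140),(445,88),(483,200),(380,250))],0))
E
```

```text
[  9   8  36  50 343] [398.58892128 162.51603499] [ 0.549  -0.0824  0.1   ]
[  29   19   45   49 1449] [431.16218081 178.02691511] [ 0.574  -0.0611  0.1   ]
collar [ 0.5747 -0.0636  0.1   ] side [0.0123 0.0255 0.    ]
screws [array([ 0.5102, -0.126 ]), array([0.5124, 0.0052]), array([0.6415, 0.0012]), array([ 0.6382, -0.1282])]
[ 0.57558549 -0.06193783  0.05      ]
```

{"fn": "move_arm", "kwargs": {"series": [[0.8, 3.2, 0, 0, 0, 0], [0.8, 3.2, 0, 0, 0, 0], [0.8, 3.2, 0, 0, 0, 0], [0, 0, -2, 0, 0, 0], [0, 0, -3, 0, 0, 0], [0, 0, -2, 0, 0, 0], [0, 0, 0, 0, 0, 0]]}}

```text
clock: 9.7
position: [0.5729, -0.0633, 0.1401]
ee_rot: [-0.73, -3.051, 0.003]
force: [-0.6, -0.2, -0.3]
width: 1.001
```

{"fn": "move_arm", "kwargs": {"series": [[0.2, 0.3, -1, 0, 0, 0], [0, 0, -2, 0, 0, 0], [0, 0, -1.8, 0, 0, 0], [0, 0, -0.2, 0, 0, 0], [0, 0, 0, 0, 0, 0]]}}

```text
clock: 10.2
position: [0.5773, -0.0594, 0.0932]
ee_rot: [0.729, 3.055, 0.0]
force: [0.5, 0.4, 0.3]
width: 0.997
```

{"fn": "move_arm", "kwargs": {"series": [[-0.2, -0.1, -0.4, 0, 0, 0], [0, 0, 0, 0, 0, 0], [0, 0, 0, 0, 0, 0], [0, 0, 0, 0, 0, 0], [0, 0, 0, 0, 0, 0], [0, 0, 0, 0, 0, 0], [0, 0, 0, 0, 0, 0], [0, 0, 0, 0, 0, 0]], "grip": 0, "force": 8}}

```text
clock: 11.0
position: [0.575, -0.0601, 0.0889]
ee_rot: [0.728, 3.056, 0.0]
force: [0.5, 0.2, 2.3]
width: 0.566
```

{"fn": "move_arm", "kwargs": {"series": [[0, 0, 0, 0, 0, 0], [0, 0, 0, 0, 0, -6], [0, 0, 0, 0, 0, -6], [0, 0, 0, 0, 0, -6], [0, 0, 0, 0, 0, -6], [0, 0, 0, 0, 0, -4], [0, 0, 0, 0, 0, 0]], "force": 25}}

```text
clock: 11.7
position: [0.5747, -0.06, 0.0884]
ee_rot: [-1.447, -2.788, 0.001]
force: [1.0, 0.9, -1.0]
width: 0.564
```

{"fn": "move_arm", "kwargs": {"series": [[0, 0, -0.1, 0, 0, 0], [0, 0, 0, 0, 0, 0]]}}

```text
clock: 11.9
position: [0.5749, -0.0601, 0.0878]
ee_rot: [-1.444, -2.79, -0.0]
force: [-0.2, -0.0, 1.0]
width: 0.561
```

{"fn": "move_arm", "kwargs": {"series": [[0, 0, -0.1, 0, 0, 0], [0, 0, 0, 0, 0, 0]]}}

```text
clock: 12.1
position: [0.5751, -0.0601, 0.0871]
ee_rot: [1.445, 2.789, 0.001]
force: [-1.5, 1.1, 5.0]
width: 0.558
```

{"fn": "move_arm", "kwargs": {"series": [[0, 0, 0, 0, 0, -3], [0, 0, 0, 0, 0, -3], [0, 0, 0, 0, 0, 0]]}}

```text
clock: 12.4
position: [0.5747, -0.0602, 0.0865]
ee_rot: [-1.59, -2.709, 0.0]
force: [-0.0, -0.4, -1.5]
width: 0.567
```

{"fn": "move_arm", "kwargs": {"series": [[0, 0, -0.1, 0, 0, 0], [0, 0, -0.1, 0, 0, 0], [0, 0, 0, 0, 0, 0]]}}

```text
clock: 12.7
position: [0.5747, -0.0602, 0.0845]
ee_rot: [-1.589, -2.71, 0.0]
force: [0.5, -0.0, -1.4]
width: 0.562
```

{"fn": "move_arm", "kwargs": {"series": [[0, 0, 0, 0, 0, -2], [0, 0, -0.1, 0, 0, 0], [0, 0, -0.1, 0, 0, 0], [0, 0, -0.1, 0, 0, 0], [0, 0, 0, 0, 0, 0]], "force": 40}}

```text
clock: 13.2
position: [0.575, -0.0602, 0.0818]
ee_rot: [1.637, 2.681, 0.0]
force: [-1.4, 0.4, 3.9]
width: 0.559
```

Now on the spring (about 4 N); push on.

{"fn": "move_arm", "kwargs": {"series": [[0, 0, -0.1, 0, 0, 0], [0, 0, -0.1, 0, 0, 0], [0, 0, -0.1, 0, 0, 0], [0, 0, 0, 0, 0, 0]]}}

```text
clock: 13.6
position: [0.575, -0.0602, 0.079]
ee_rot: [1.637, 2.681, 0.001]
force: [-2.2, 0.6, 8.2]
width: 0.557
```

{"fn": "move_arm", "kwargs": {"series": [[0, 0, -0.1, 0, 0, 0], [0, 0, 0, 0, 0, 0]]}}

```text
clock: 13.8
position: [0.575, -0.0602, 0.079]
ee_rot: [1.637, 2.681, 0.002]
force: [-5.5, 1.4, 19.2]
width: 0.562
```

```bash
python3 - <<'E'
from h import *; from cell import imaging,monitor
s=monitor.observe(); print(s['clock'],s['position'],s['force'],s['width'])
im=imaging.get_image('side'); a=im['color'].copy()
P=lambda r,z,c=(.575,-.06):np.array([[c[0]+r*np.cos(t),c[1]+r*np.sin(t),z] for t in np.linspace(0,6.28,60)])
x0,y0,k=310,190,6
g=cv2.resize(a[y0:y0+100,x0:x0+100],None,fx=k,fy=k,interpolation=cv2.INTER_CUBIC); h=g.copy()
for r,z,col in((.026,.09,(255,0,0)),(.026,.095,(0,255,0)),(.026,.056,(0,0,255))):
    cv2.polylines(h,[((px(im,P(r,z))-[x0,y0]+.5)*k).astype(np.int32)],True,col,1)
w=imaging.get_image('top')['color']
cv2.imwrite('pics/f.png',cv2.resize(np.hstack([g,h]),(800,400),interpolation=cv2.INTER_AREA)[:,:,::-1])
E
```

```text
13.8 [ 0.57503887 -0.06019855  0.07895553] [-5.50445815  1.43222694 19.22345888] 0.5620598249833497
```

View pics/f.png

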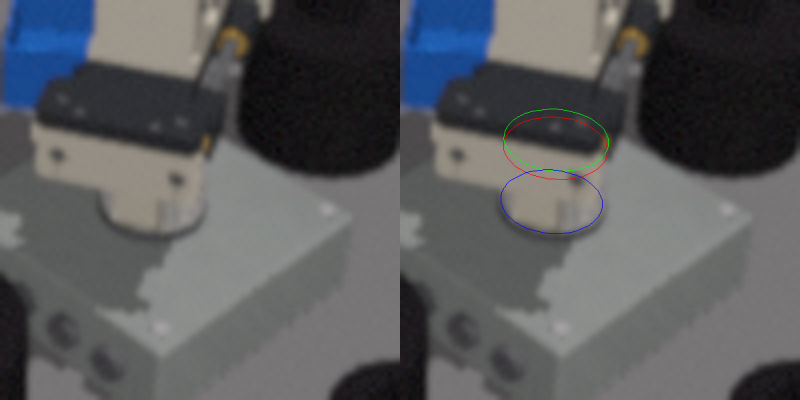

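Because the fingers hide the collar, I'll check the stop another way: back off and find where the spring loses contact. That should be 5 mm above home.

{"fn": "move_arm", "kwargs": {"series": [[0, 0, 0.1, 0, 0, 0], [0, 0, 0.1, 0, 0, 0], [0, 0, 0.1, 0, 0, 0], [0, 0, 0, 0, 0, 0], [0, 0, 0, 0, 0, 0]]}}

```text
clock: 14.4
position: [0.575, -0.0602, 0.0807]
ee_rot: [1.637, 2.681, 0.0]
force: [-0.6, -0.2, 4.4]
width: 0.56
```

{"fn": "move_arm", "kwargs": {"series": [[0, 0, 0.1, 0, 0, 0], [0, 0, 0, 0, 0, 0], [0, 0, 0, 0, 0, 0]]}}

```text
clock: 14.7
position: [0.5749, -0.0602, 0.0817]
ee_rot: [1.637, 2.681, 0.0]
force: [-0.4, 0.3, 3.2]
width: 0.558
```

{"fn": "move_arm", "kwargs": {"series": [[0, 0, 0.1, 0, 0, 0], [0, 0, 0, 0, 0, 0], [0, 0, 0, 0, 0, 0]]}}

```text
clock: 15.0
position: [0.575, -0.0602, 0.0828]
ee_rot: [1.637, 2.681, 0.0]
force: [0.3, 0.0, 2.8]
width: 0.558
```

{"fn": "move_arm", "kwargs": {"series": [[0, 0, 0.1, 0, 0, 0], [0, 0, 0, 0, 0, 0], [0, 0, 0, 0, 0, 0]]}}

```text
clock: 15.3
position: [0.5749, -0.0602, 0.0838]
ee_rot: [1.637, 2.681, 0.0]
force: [0.7, -0.6, 2.4]
width: 0.558
```

The spring still pushes at 0.0838, so home is at 0.0788 or higher. The stop at 0.079 was therefore the true home. Pushing back down.

{"fn": "move_arm", "kwargs": {"series": [[0, 0, -0.2, 0, 0, 0], [0, 0, -0.2, 0, 0, 0], [0, 0, -0.1, 0, 0, 0], [0, 0, -0.1, 0, 0, 0], [0, 0, 0, 0, 0, 0], [0, 0, 0, 0, 0, 0], [0, 0, 0, 0, 0, 0]]}}

```text
clock: 16.0
position: [0.575, -0.0602, 0.0789]
ee_rot: [1.637, 2.681, 0.002]
force: [-4.1, 0.7, 20.5]
width: 0.558
```

Home again, with a hard stop at 0.0789 and a steady 20 N.

```bash
python3 - <<'E'
from h import *; from cell import imaging,monitor,outline_of,workorder
im=imaging.get_image('side')
for t in('cover','partsbin','shell','bobbin'): print(t,[(round(d['p'],2),d['rect']) for d in outline_of('side',t)])
print(px(im,[[.541,-.238,0],[.541,-.238,.085]]))
s=monitor.observe(); print(s['position'],s['force'],np.abs(s['dq']).max())
print(workorder.sign_off())
E
```

```text
cover [(0.88, [260.0, 247.9, 57.1, 78.2]), (0.64, [368.4, 175.4, 47.5, 57.5]), (0.59, [387.0, 282.3, 47.8, 50.5])]
partsbin [(0.93, [311.2, 185.7, 24.9, 32.7]), (0.31, [296.4, 225.2, 101.3, 72.1])]
shell [(0.64, [440.8, 262.2, 20.8, 24.8])]
bobbin [(0.74, [240.9, 227.5, 25.8, 19.4])]
[[407.03167757 316.67444181]
 [414.34832345 282.71435147]]
[ 0.57498056 -0.06016794  0.07897127] [-4.20201232  0.93915051 20.37408943] 0.001547162855919583
the job is handed in; nothing more can be done
None
```

The job is done and handed in at about 16 s of the 51 s. The dust cover stands upright on the bench beside the box, and the gripper is still holding the collar pushed home.

- **Cover:** I lifted it straight off and set it down at about (0.54, -0.24). The side view afterwards showed it upright there.
- **Collar:** I turned it about 36° clockwise in all. Its keyways dropped over the pins between 28° and 34°.
- **Home position:** The tool met a hard stop at z ≈ 0.079 with about 20 N of push. I backed off to check, and the spring was still pushing 4.9 mm higher, so the rim is on the flange or within a fraction of a millimetre of it. I then pushed home again and signed off at the same height and force.
- **Bystanders:** The bin and bobbin were detected where they stood at the start. The shell was detected in the last picture, but the side-camera detector had missed it at the start, so I compared it only by eye with the first picture.

The fingers hid the collar in the last pictures, so its final seating rests on the force and position readings, not on sight. Early wrist readings of the box and cover centre differed from the other cameras by up to 1 cm. Closer readings settled it, and the collar gripped with almost no sideways force.

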